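# Fetch the little owl from behind the glaze containers

### The job

Clear the jar and the bottle that stand in front of the owl's niche onto the empty ware board, and with both standing there fetch the terracotta owl and stand it upright on the middle of the banding wheel. Only then put the jar and the bottle back, each standing on the very spot in the stall where you found it. Set things down rather than dropping them, and leave the tubs, the bowl and the modelling tool where they are.

Things in the scene. Friction and masses are not known exactly. Their poses are not given: they have to be found in the camera images.
- stall: Fixed plywood stall. Origin: underside centre; x from front to back. Base 170 x 200 mm, 12 thick: things stand at z = 12. Back board: inner face at x = +73, top z = 52. Two pale firebricks, tops z = 52, fill x -12..+73, |y| 30..100; between them a niche 60 mm wide holds the owl. The front strip x -85..-12 holds jar and bottle near x = -43, y = +26 and -26, either way round.
- board: Fixed empty plywood ware board, 200 (its x) x 120 (its y) mm, 12 mm thick, with two thin dark strips across it (flat, look only). Origin: centre of the underside; top at z = 12 mm.
- wheel: Fixed banding wheel (potter's turntable; it does not turn): a round dark steel plate of 140 mm diameter with a thin bright ring of 60 mm drawn round its centre, on a stem. Origin: centre of the underside of its foot, on the axis; its flat top is at z = 45 mm.
- jar: Loose stout white glaze jar with a paper label and white lid, an upright cylinder 48 mm in diameter, 95 mm high, about 0.25 kg. Origin: centre of the underside. It stands in front of the owl, some 9 mm beside the bottle; grip it along the stall's x, above the bricks.
- bottle: Loose slim white glaze bottle, cylinder 38 mm in diameter up to 86 mm, then a shoulder and a grey cap of 24 mm diameter; 112 mm high, about 0.18 kg. Origin: centre of the underside, z up. It stands in front of the owl beside the jar and is gripped in the same way.
- owl: Loose terracotta owl, 0.09 kg: round body 44 mm in diameter, sides upright from 6 to 32 mm, then a round head 27 mm wide; 60 mm high. Origin: centre of the underside. In the niche its axis is 60 mm from the back board and about 30 mm from either brick: fingers fit only before and behind it (along the stall's x), once jar and bottle, some 10 mm in front of it, are gone.
- tub_left: Bystander: loose low white tub with a lid, 61 mm in diameter, 50 mm high, beyond and to the left. Origin: centre of the underside.
- tub_right: Bystander: loose low white tub with a lid, 61 mm in diameter, 50 mm high, beyond and to the right. Origin: centre of the underside.
- bowl: Bystander: loose empty orange plastic bowl, 110 mm in diameter, 45 mm high, near the robot on the left. Origin: centre of the underside.
- tool: Bystander: loose modelling tool lying flat near the robot on the right, round wooden handle 12 mm thick with a steel blade, 180 mm long. Origin: at table height under about its middle; x along it towards the blade.

How it is judged:
By the outcome, as a careful person would: the job done as asked, in the order asked, and still so for the second after the job is handed in, with the robot touching nothing.
It also fails if it takes over 112 s, if anything falls off the work surface, if the arm or the gripper's body presses on something with over 40 N, if the wrist force passes 120 N, or if a joint passes its speed limit or range.

### The arm

A 6-joint arm with a two-finger parallel gripper is mounted at the origin on the work surface. World frame = base frame: x ahead of the robot, y to its left, z up, the work surface at z = 0. Lengths are in mm, angles in rad, forces in N, time in s.
With the tool pointing down it reaches from about 350 to 875 mm from the base axis. Payload 4.2 kg.
Tool frame: the origin (TCP) lies between the finger pads; the fingertips stand 25 mm ahead of it and the grasp point (between the pads) lies 6 mm ahead of it; z points along the fingers, y is the line along which they close (so a half turn about z gives the same grasp; the last joint's range is limited). The gripper opens to 85 mm and grips with 20 to 120 N. Pads are 22 mm wide; open, the fingers measure 114 mm over their backs; the gripper's body (76 mm by 85 mm) begins 54 mm behind the grasp point. The pads swing forward as they close: fully open they stand 13 mm farther back than shut.
Start: joints at [-0.975, 0.385, 0.008, 0, -1.194, -0.259], TCP at [206.558, -589.859, 256.312] pointing down, gripper open.
Joint ranges: [-3.14, 3.14], [-1.21, 2.06], [-1.07, 1.41], [-3.16, 2.05], [-2.99, -0.16], [-3.1, 3.1]. Speed limits (rad/s): [2.79, 2.79, 3.14, 3.14, 3.14, 3.14].

### API

Orientations are given as a unit quaternion [x, y, z, w].
In Python, from bench import arm gives the robot as it stands.
- The arm moves only by the shell command python3 -m pendant 'ROWS'. ROWS is JSON, a list of rows, each a list of 7 numbers: the shift along the tool's x, y, z in m, then the turn, a rotation vector about the tool's x, y, z in degrees, then the finger opening in m, from 0 to 0.0854. In form: [[x, y, z, wx, wy, wz, fingers], ...]. A call has 1 to 12 rows; each row shifts and turns the commanded pose from where the row before left it, along the tool's axes as they then stand; what a row does not reach is not made up. A row lasts 1/10 s, in which the tool goes at most 50 mm and 8.59 degrees, less where a joint would pass 70% of its speed; a pose out of reach is approached as far as the arm can. A call is refused whole if a number of a shift passes 0.05 or a number of a turn 8.59, either way. A call with a gripper value outside its range is refused whole. The fingers move at their own pace and stop on an object; the grip force is fixed at half the most. Time passes only in rows, so rows that do not move let the fingers close. It gives the time, the measured TCP pose, the force, the opening and the grip force at its end, in the units of the state.
- arm.read_state(): the state, without advancing time (a new reading comes with each control period).
- arm.get_image(name): name is "side" or "top"; returns a dict with "image" (420x560x3 uint8, red, green, blue), "fx", "fy", "cx", "cy" (pixels), "xyz" and "rotation" of the camera in the world. Camera axes: x right, y down, z forward; pixel columns grow to the right and rows downward; lengths in mm; the calibration is good to about 2 mm. A picture is of the moment at which its call begins. There is no depth.
- arm.job_done(): hands the job in; it is judged then, once.
The state is a dict: "clock": time; "joints": joint angles; "joint_vel": joint speeds; "joint_efforts": joint torques, N m; "position": TCP position; "ee_rot": TCP orientation; "contact_force": force on the tool from outside, world axes, zero at the start; "wrist_torque": the same for the moment, N m; "gripper_width": finger opening in mm; "grasp_force": force on a finger pad.
Only numpy, scipy, OpenCV 4.12 (cv2) and the standard library are available. Lean on these libraries where they do the work, as an engineer would, in place of code of your own. Each camera call takes 0.05 s, during which the arm holds its last target. There are 200 camera calls.

## Working session

There is one attempt and no reset: what is moved stays moved. The work goes in short steps, Python scripts to look and compute and a shell command to move; the robot and the scene stay as the last step left them, time stands still between calls to the robot, and variables do not carry over. Pictures are saved under pics/ and viewed, at most 14 in all, crops included, and the job is handed in when it is done.

```bash
ls; mkdir -p pics; python3 - <<'E'
from bench import arm
import cv2,numpy as np,pickle
for n in("top","side"):
    d=arm.get_image(n); cv2.imwrite(f"pics/{n}0.png",d["image"][:,:,::-1]); pickle.dump(d,open(f"{n}0.pkl","wb"))
    print(n,d["fx"],d["fy"],d["cx"],d["cy"],d["xyz"],np.round(d["rotation"],4).tolist())
print(arm.read_state())
E
```

```text
pics
top 438.8273485400392 438.8273485400392 280.0144423738447 208.7199884531333 [ 453.15855027   -6.64588764 1045.39982178] [-0.6987, 0.7144, -0.0265, 0.026]
side 507.9914682833269 507.9914682833269 292.72503375751364 208.79856868351254 [-51.11072282 584.29783718 601.93054822] [-0.339, 0.8124, -0.4369, 0.1849]
{'clock': 0.1, 'joints': array([-9.75405986e-01,  3.85473332e-01,  6.78293255e-03, -4.22287962e-04,
       -1.19403967e+00, -2.58588107e-01]), 'joint_vel': array([-3.46984817e-06, -2.91864710e-03,  3.38960869e-03,  2.34346005e-03,
        1.56072065e-03,  1.44527664e-03]), 'joint_efforts': array([-5.72883764e-04, -3.93319988e+01,  1.88928992e+01,  4.19790655e+00,
       -2.58253705e-03,  5.17361983e-06]), 'position': array([ 206.39576247, -589.43514636,  255.34465227]), 'ee_rot': array([-1.67529447e-01,  9.85866579e-01,  9.61337476e-04, -2.21772567e-04]), 'contact_force': array([-1.05382427, -0.41302935, -0.30326927]), 'wrist_torque': array([ 0.02276114, -0.04334105,  0.02380835]), 'grasp_force': 0.0, 'gripper_width': 85.43912351357544}
```

View pics/top0.png

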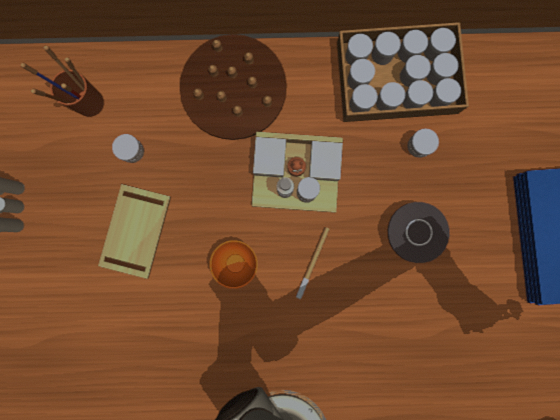

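View pics/side0.png

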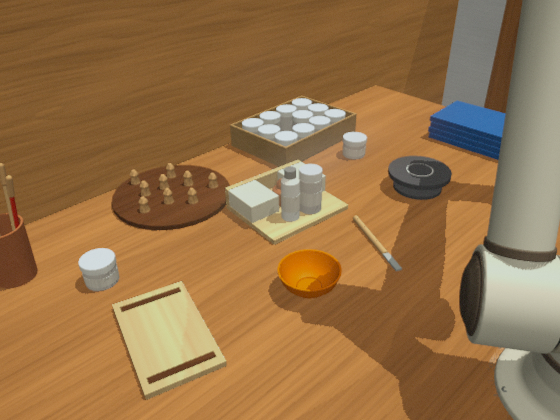

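The top view shows the stall at about (297,172), with bottle cap (286,187), jar lid (309,189) and owl (297,167). The board is at (135,231), the wheel at (419,233), the bowl at (234,264) and the tool around (313,262). The side view confirms this. Next I measure with masks.

```bash
cat > h.py <<'E'
import numpy as np,cv2,pickle
from scipy.spatial.transform import Rotation as R
def ray(d,u,v):
    r=R.from_quat(d["rotation"]).as_matrix()
    return r@np.array([(u-d["cx"])/d["fx"],(v-d["cy"])/d["fy"],1.])
def onz(d,u,v,z):
    w=ray(d,u,v);c=np.array(d["xyz"]);return (c+w*(z-c[2])/w[2])[:2]
def proj(d,p):
    q=R.from_quat(d["rotation"]).as_matrix().T@(np.array(p,float)-d["xyz"]);return np.array([d["fx"]*q[0]/q[2]+d["cx"],d["fy"]*q[1]/q[2]+d["cy"]])
E
python3 - <<'E'
from h import *
d=pickle.load(open("top0.pkl","rb"));s=pickle.load(open("side0.pkl","rb"))
im=d["image"];hsv=cv2.cvtColor(im,cv2.COLOR_RGB2HSV)
for p in[(135,231),(260,200),(285,190),(309,185),(268,150),(297,167),(419,250)]:print(p,im[p[1],p[0]],hsv[p[1],p[0]])
def crop(d,x,y,w,h,k,n):
    cv2.imwrite(n,cv2.resize(d["image"][y:y+h,x:x+w,::-1],None,fx=k,fy=k,interpolation=cv2.INTER_CUBIC))
crop(d,245,125,105,95,7,"pics/c1.png");crop(s,220,155,130,85,6,"pics/c2.png")
E
```

```text
(135, 231) [151 153 106] [ 31  78 153]
(260, 200) [151 153 111] [ 31  70 153]
(285, 190) [90 88 82] [23 23 90]
(309, 185) [153 155 161] [113  13 161]
(268, 150) [152 155 157] [102   8 157]
(297, 167) [137  78  51] [  9 160 137]
(419, 250) [45 36 36] [ 0 51 45]
```

View pics/c1.png

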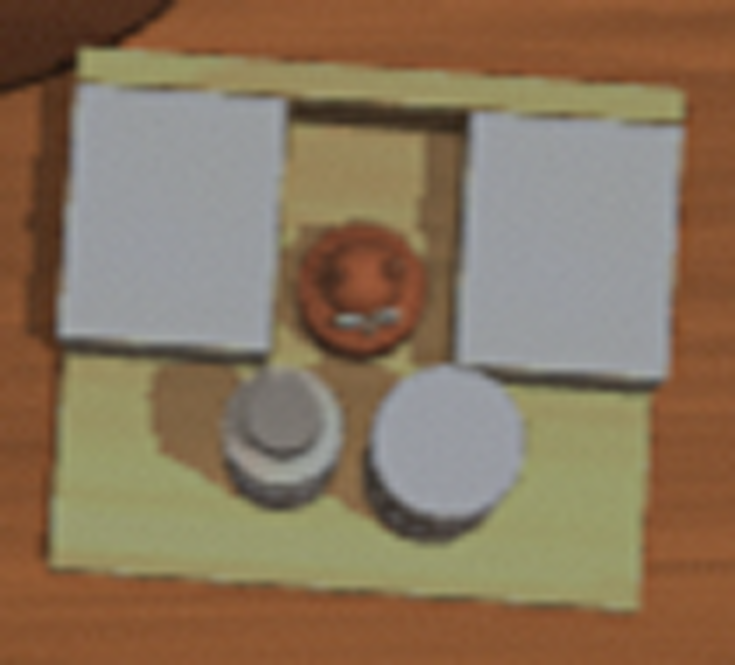

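View pics/c2.png

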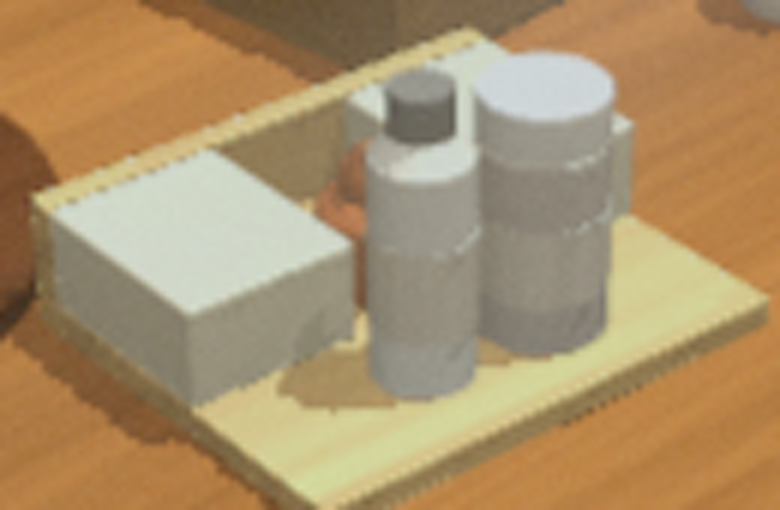

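```bash
cat > meas.py <<'E'
from h import *
d=pickle.load(open("top0.pkl","rb"));s=pickle.load(open("side0.pkl","rb"))
k=lambda x,y:(x/7+245-.43,y/7+125-.43)
k2=lambda x,y:(x/6+220-.42,y/6+155-.42)
# stall
L=[((73,100),(80,88)),((73,30),(288,100)),((-12,30),(270,346)),((-12,100),(60,340)),((73,-30),(470,113)),((73,-100),(685,127)),((-12,-100),(667,378)),((-12,-30),(458,363))]
A=np.array([m for m,_ in L]+[(-85,100),(-85,-100)],float)
B=np.array([onz(d,*k(*p),52) for _,p in L]+[onz(d,*k(50,571),12),onz(d,*k(638,608),12)])
def fit(A,B):
    a,b=A-A.mean(0),B-B.mean(0);th=np.arctan2((a[:,0]*b[:,1]-a[:,1]*b[:,0]).sum(),(a*b).sum())
    M=np.array([[np.cos(th),-np.sin(th)],[np.sin(th),np.cos(th)]]);t=B.mean(0)-M@A.mean(0);return th,M,t,B-(A@M.T+t)
th,M,t,res=fit(A,B);print("stall",t,np.degrees(th),"\n",res.round(1).tolist())
loc=lambda p:(M.T@(np.array(p[:2])-t)).round(1)
def tri(pt,ps):
    a,b=ray(d,*pt),ray(s,*ps);a/=np.linalg.norm(a);b/=np.linalg.norm(b)
    x,*_=np.linalg.lstsq(np.c_[a,-b],np.array(s["xyz"])-d["xyz"],rcond=None)
    p,q=d["xyz"]+a*x[0],s["xyz"]+b*x[1];return (p+q)/2,np.linalg.norm(p-q)
for n,pt,ps,z in[("jar",k(447,440),k2(545,87),95),("bottle",k(283,412),k2(421,85),112)]:
    a=onz(d,*pt,z);b=onz(s,*ps,z);print(n,"top",a,loc(a),"side",b,loc(b),"tri",tri(pt,ps),)
a=onz(d,*k(362,287),25);print("owl",a,loc(a));a=onz(d,*k(364,275),50);print("owlhead",a,loc(a))
h=cv2.cvtColor(d["image"],cv2.COLOR_RGB2HSV)
m=cv2.inRange(h,(20,40,90),(40,140,255));m[:,:90]=0;m[:,180:]=0
m=cv2.morphologyEx(m,cv2.MORPH_CLOSE,np.ones((15,15),np.uint8))
c=max(cv2.findContours(m,0,2)[0],key=cv2.contourArea);r=cv2.boxPoints(cv2.minAreaRect(c))
W=np.array([onz(d,*p,12) for p in r]);print("board corners",W.round(1).tolist(),"ctr",W.mean(0),[np.linalg.norm(W[i]-W[i-1]).round(1) for i in range(4)],"px",r.round(1).tolist())
roi=h[190:280,370:470];m=cv2.inRange(roi,(0,0,0),(179,110,75))
c=max(cv2.findContours(m,0,1)[0],key=cv2.contourArea);e=cv2.fitEllipse(cv2.convexHull(c));print("plate",e,onz(d,e[0][0]+370,e[0][1]+190,45))
g=d["image"].max(2)[212:255,398:442];m=(g>75).astype(np.uint8)*255
c=max(cv2.findContours(m,0,1)[0],key=cv2.contourArea);e=cv2.fitEllipse(c);p=onz(d,e[0][0]+398,e[0][1]+212,45);print("ring",e,p)
hs=cv2.cvtColor(s["image"],cv2.COLOR_RGB2HSV)
g=s["image"].max(2)[160:182,404:436];m=(g>85).astype(np.uint8)*255
c=max(cv2.findContours(m,0,1)[0],key=cv2.contourArea);e=cv2.fitEllipse(c);print("ring side",e,onz(s,e[0][0]+404,e[0][1]+160,45))
for n,u,v,z in[("tubL",126,147,50),("tubR",425,142,50),("bowl",234,264,45),("tool0",326,230,8),("tool1",300,297,3)]:print(n,onz(d,u,v,z).round())
E
python3 meas.py
```

```text
stall [613.2500029  -48.57423154] -5.123205856796339 
 [[-1.7, -1.2], [-0.9, 0.3], [2.5, 0.5], [-0.3, -0.8], [-1.2, 0.5], [-1.2, -0.1], [0.7, 0.9], [0.9, -0.9], [0.2, -0.2], [1.1, 1.0]]
jar top [569.06130552 -71.09573746] [-42.  -26.4] side [579.29370153 -84.77603846] [-30.6 -39.1] tri (array([567.25775795, -70.9058546 , 105.16308658]), np.float64(1.505152849608009))
bottle top [576.72284265 -20.00176428] [-38.9  25.2] side [588.21835664 -34.21379463] [-26.2  12.1] tri (array([574.80814632, -20.30730744, 122.70961774]), np.float64(1.3475829940346722))
owl [629.88243702 -48.72254938] [16.6  1.3]
owlhead [629.50604846 -48.44539584] [16.2  1.6]
board corners [[406.8, 419.5], [599.9, 367.2], [565.3, 251.9], [373.1, 305.6]] ctr [486.25746326 336.04415884] [np.float64(118.7), np.float64(200.1), np.float64(120.4), np.float64(199.6)] px [[98.4000015258789, 265.29998779296875], [121.0999984741211, 182.89999389648438], [169.8000030517578, 196.3000030517578], [147.0, 278.79998779296875]]
plate ((47.97636413574219, 42.15971755981445), (59.696571350097656, 61.87293243408203), 125.89154052734375) [ 467.15159304 -321.09005334]
ring ((20.563810348510742, 19.80272102355957), (25.834415435791016, 26.731042861938477), 132.864501953125) [ 467.93320001 -322.4643107 ]
ring side ((12.233059883117676, 9.67012882232666), (21.077106475830078, 30.38084602355957), 77.30641174316406) [ 470.99068976 -317.35893198]
tubL [677. 343.]
tubR [ 674. -345.]
bowl [404.  99.]
tool0 [ 478. -116.]
tool1 [322. -51.]
```

```bash
cat >> meas.py <<'E'
print("----")
S=[((73,100),(50,205)),((73,30),(212,150)),((-12,30),(350,243)),((-12,100),(188,312))]
for (m,ps),(_,pt) in zip(S,[L[0],L[1],L[2],L[3]]):print("brick",tri(k(*pt),k2(*ps)),loc(onz(s,*k2(*ps),52)),loc(onz(d,*k(*pt),52)))
print("front right base",tri(k(638,608),k2(768,296)))
m=cv2.inRange(hs,(18,40,100),(40,160,255));m[:,:100]=0;m[:,230:]=0;m[:270]=0
m=cv2.morphologyEx(m,cv2.MORPH_CLOSE,np.ones((15,15),np.uint8));c=max(cv2.findContours(m,0,2)[0],key=cv2.contourArea)
q=cv2.approxPolyDP(c,8,True)[:,0];print(q.tolist(),[onz(s,*p,12).round(1).tolist() for p in q])
for u,v in r: print("board proj in side",proj(s,[*onz(d,u,v,12),12]).round(1))
# lids by mask
for n,D,x,y,w,hh in[("jar",s,298,160,30,20),]:
    print(D["image"][y:y+hh,x+14].max(1),D["image"][169,x:x+w].max(1))
E
python3 meas.py|sed -n '/----/,$p'
```

```text
----
brick (array([693.23269614,  43.63928843,  53.75390134]), np.float64(1.1851038013931299)) [74.5 97.8] [71.5 98.6]
brick (array([687.99808058, -25.09742952,  50.01075387]), np.float64(0.5253330954711725)) [69.3 31.8] [72.1 30.3]
brick (array([606.68571036, -17.25758514,  49.61113811]), np.float64(0.3262321479720775)) [-12.5  32.8] [-9.6 30.7]
brick (array([610.42600531,  51.7510694 ,  51.25289541]), np.float64(1.0491118422523997)) [-12.3 100.6] [-12.2  99.2]
front right base (array([ 520.5347216 , -139.86840496,   11.41109106]), np.float64(0.6919649232360775))
[[182, 281], [112, 304], [146, 398], [225, 365]] [[562.4, 253.8], [596.2, 368.1], [397.9, 423.7], [366.4, 313.4]]
board proj in side [145.3 392.2]
board proj in side [111.4 302.6]
board proj in side [182.  279.7]
board proj in side [226.4 359.3]
[186 181 179 188 203 216 215 215 214 214 214 215 215 215 205 171 155 155
 153 155] [204 210 215 214 216 217 215 216 214 216 216 216 214 216 214 214 215 215
 215 216 214 216 214 213 174 175 175 175 173 175]
```

```bash
cat >> meas.py <<'E'
print("====")
for n,pt,ps,z in[("jar",k(447,440),k2(545,87),107),("bottle",k(283,412),k2(421,85),124)]:
    a=onz(d,*pt,z);b=onz(s,*ps,z);print(n,"top",a,loc(a),"side",b,loc(b))
a=onz(d,*k(362,288),40);print("owl",a,loc(a));a=onz(d,*k(364,273),62);print("owlhead",a,loc(a))
for m in[(-43,-26),(-43,26),(13,0)]:print(m,M@np.array(m)+t)
E
python3 meas.py|sed -n '/====/,$p'
```

```text
====
jar top [567.59788662 -70.28197658] [-43.5 -25.7] side [564.37084253 -68.93780078] [-46.9 -24.6]
bottle top [575.13427206 -19.8300581 ] [-40.5  25.2] side [572.55909845 -19.06442374] [-43.2  25.8]
owl [626.95069823 -48.09568479] [13.6  1.7]
owlhead [628.03367    -47.95782655] [14.7  1.9]
(-43, -26) [568.10004844 -70.63055971]
(-43, 26) [572.74352909 -18.83830076]
(13, 0) [626.19806764 -49.7351017 ]
```

Jar and bottle stand at z = 12, so their tops are at 107 and 124. With that correction the two views agree: jar about (566.5,-69.8), bottle about (574,-19.4), owl about (627,-49), stall yaw -5.1°. I turn the tool so its closing line lies along the stall's x.

```bash
cat > go.py <<'E'
import sys
from h import *
from bench import arm
# go.py x y z [closing-line yaw deg]: shift in tool axes (mm) from measured TCP
s=arm.read_state();r=R.from_quat(s["ee_rot"]);y=r.as_matrix()[:,1]
T=np.array([float(v) for v in sys.argv[1:4]])
print("t",round(s["clock"],2),"pos",s["position"].round(1),"yaw_y",np.degrees(np.arctan2(y[1],y[0])).round(2),"z",r.as_matrix()[:,2].round(3),"w",round(s["gripper_width"],1),"grip",round(s["grasp_force"],1),"F",s["contact_force"].round(1))
print("tool shift mm",(r.inv().apply(T-s["position"])).round(1))
E
python3 -m pendant '[[0,0,0,0,0,-8.2,0.07],[0,0,0,0,0,-8.2,0.07],[0,0,0,0,0,-8.2,0.07],[0,0,0,0,0,-8.2,0.07],[0,0,0,0,0,-8.2,0.07],[0,0,0,0,0,-8.2,0.07],[0,0,0,0,0,-8.2,0.07],[0,0,0,0,0,-8.2,0.07],[0,0,0,0,0,0,0.07]]'; python3 go.py 566.5 -69.8 200
```

```text
clock: 1.0
position: [206.5, -589.6, 255.7]
ee_rot: [-0.675, 0.738, 0.001, 0.0]
contact_force: [0.4, -0.4, 0.3]
gripper_width: 69.9
grasp_force: 0.0
t 1.0 pos [ 206.5 -589.6  255.7] yaw_y 174.88 z [-0.     0.001 -1.   ] w 69.9 grip 0.0 F [ 0.4 -0.4  0.3]
tool shift mm [-549.8 -312.2   56.1]
```

```bash
python3 -m pendant '[[-0.03,-0.017,0,0,0,0,0.07],[-0.044,-0.025,0.005,0,0,0,0.07],[-0.044,-0.025,0.005,0,0,0,0.07],[-0.044,-0.025,0.005,0,0,0,0.07],[-0.044,-0.025,0.005,0,0,0,0.07],[-0.044,-0.025,0.005,0,0,0,0.07],[-0.044,-0.025,0.005,0,0,0,0.07],[-0.044,-0.025,0.005,0,0,0,0.07],[-0.044,-0.025,0.005,0,0,0,0.07],[-0.044,-0.025,0.005,0,0,0,0.07],[-0.044,-0.025,0.005,0,0,0,0.07],[-0.044,-0.025,0.005,0,0,0,0.07]]'; python3 go.py 566.5 -69.8 88
```

```text
clock: 2.2
position: [538.6, -109.6, 202.1]
ee_rot: [-0.674, 0.739, -0.0, 0.0]
contact_force: [1.1, -1.1, 0.1]
gripper_width: 69.7
grasp_force: 0.0
t 2.2 pos [ 538.6 -109.6  202.1] yaw_y 174.72 z [ 0. -0. -1.] w 69.7 grip 0.0 F [ 1.1 -1.1  0.1]
tool shift mm [-42.2 -24.1 114.1]
```

```bash
python3 -m pendant '[[-0.024,-0.014,0,0,0,0,0.07],[-0.012,-0.006,0,0,0,0,0.07],[0,0,0,0,0,0,0.07],[0,0,0,0,0,0,0.07],[0,0,0,0,0,0,0.07]]'; python3 go.py 566.5 -69.8 88; python3 - <<'E'
from bench import arm
import cv2,numpy as np
t=arm.get_image("top")["image"];s=arm.get_image("side")["image"]
a=cv2.resize(t[110:235,230:365],None,fx=3,fy=3,interpolation=2);b=cv2.resize(s[60:250,210:370],(395,375))
h=375;cv2.imwrite("pics/d1.png",np.hstack([a[:h],b[:h]])[:,:,::-1])
E
```

```text
clock: 2.7
position: [560.1, -78.6, 202.3]
ee_rot: [-0.674, 0.739, 0.0, -0.0]
contact_force: [0.6, -0.1, -1.0]
gripper_width: 70.1
grasp_force: 0.0
t 2.7 pos [560.1 -78.6 202.3] yaw_y 174.76 z [-0. -0. -1.] w 70.1 grip 0.0 F [ 0.6 -0.1 -1. ]
tool shift mm [ -9.4  -5.6 114.3]
```

View pics/d1.png

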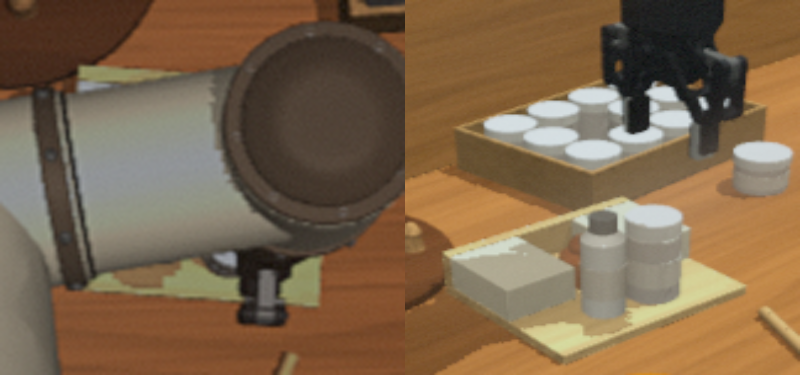

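The side crop shows the open fingers high above the jar, with bottle and owl clear. The top view is blocked by the arm. I centre over the jar and go down.

```bash
python3 -m pendant '[[-0.005,-0.003,0,0,0,0,0.07],[-0.0044,-0.0026,0,0,0,0,0.07],[0,0,0.02,0,0,0,0.07],[0,0,0.025,0,0,0,0.07],[0,0,0.025,0,0,0,0.07],[0,0,0.014,0,0,0,0.07],[0,0,0,0,0,0,0.07],[0,0,0,0,0,0,0.07]]'; python3 go.py 566.5 -69.8 88
```

```text
clock: 3.6
position: [567.9, -68.5, 118.6]
ee_rot: [-0.675, 0.738, -0.0, 0.0]
contact_force: [-0.4, -0.4, 0.6]
gripper_width: 70.1
grasp_force: 0.0
t 3.6 pos [567.9 -68.5 118.6] yaw_y 174.92 z [ 0. -0. -1.] w 70.1 grip 0.0 F [-0.4 -0.4  0.6]
tool shift mm [ 1.4  1.3 30.6]
```

```bash
python3 -m pendant '[[0.001,0.001,0.015,0,0,0,0.07],[0,0,0.01,0,0,0,0.07],[0,0,0.005,0,0,0,0.07],[0,0,0,0,0,0,0.07],[0,0,0,0,0,0,0.07]]'; python3 go.py 566.5 -69.8 88;python3 - <<'E'
from bench import arm
import cv2,numpy as np
s=arm.get_image("side")["image"];np.save("s_jar0.npy",s)
cv2.imwrite("pics/d2.png",cv2.resize(s[110:250,220:370],None,fx=4,fy=4,interpolation=2)[:,:,::-1])
E
```

```text
clock: 4.1
position: [566.7, -69.5, 88.7]
ee_rot: [-0.675, 0.738, -0.0, 0.0]
contact_force: [0.9, 0.1, 0.3]
gripper_width: 69.7
grasp_force: 0.0
t 4.1 pos [566.7 -69.5  88.7] yaw_y 174.91 z [ 0.001 -0.    -1.   ] w 69.7 grip 0.0 F [0.9 0.1 0.3]
tool shift mm [0.3 0.2 0.7]
```

View pics/d2.png

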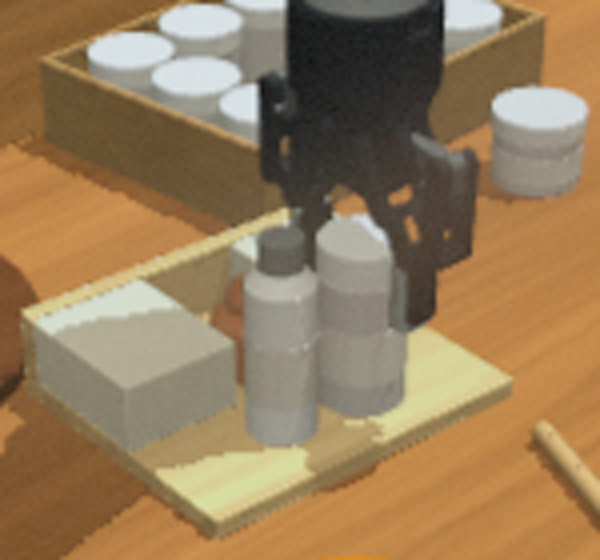

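The fingers straddle the jar (jar at about (360,310) in the crop, front finger at (415,290)) and clear the bottle and owl. I close the gripper.

```bash
python3 -m pendant '[[0,0,0,0,0,0,0.054]]';python3 -m pendant '[[0,0,0,0,0,0,0.052],[0,0,0,0,0,0,0.05]]';python3 -m pendant '[[0,0,0,0,0,0,0.04],[0,0,0,0,0,0,0.04],[0,0,0,0,0,0,0.04],[0,0,0,0,0,0,0.04]]'; python3 go.py 566.5 -69.8 88;python3 - <<'E'
from bench import arm
import numpy as np,cv2
a=np.load("s_jar0.npy");s=arm.get_image("side")["image"]
# shift of jar (label/base region) and bottle as a control
for n,(x,y,w,h) in{"jar":(302,195,18,20),"bottle":(280,180,20,45),"brick":(225,180,40,40)}.items():
    f=lambda i:cv2.cvtColor(i[y:y+h,x:x+w],cv2.COLOR_RGB2GRAY).astype(np.float32)
    print(n,cv2.phaseCorrelate(f(a),f(s)))
E
```

```text
clock: 4.25
position: [566.7, -69.5, 88.8]
ee_rot: [-0.675, 0.738, -0.0, 0.0]
contact_force: [0.3, -0.1, 0.7]
gripper_width: 57.0
grasp_force: 0.0
clock: 4.45
position: [566.4, -69.5, 88.5]
ee_rot: [-0.675, 0.738, -0.0, 0.0]
contact_force: [0.5, -0.5, -0.8]
gripper_width: 50.2
grasp_force: 0.0
clock: 4.85
position: [566.6, -69.5, 88.7]
ee_rot: [-0.675, 0.738, -0.0, 0.0]
contact_force: [0.3, 1.1, 4.4]
gripper_width: 46.9
grasp_force: 61.5
t 4.85 pos [566.6 -69.5  88.7] yaw_y 174.91 z [ 0.001 -0.    -1.   ] w 46.9 grip 61.5 F [0.3 1.1 4.4]
tool shift mm [0.3 0.1 0.7]
jar ((-0.23133027849701016, -0.15728271888328216), 0.9366780850622389)
bottle ((0.07992701692034565, 0.551116927989515), 1.000519848929511)
brick ((-0.035013514355984654, -0.02062867612350061), 0.9673613429069519)
```

The jar is gripped (46.9 mm, 61 N) and shifted under 0.5 mm, so its spot is at TCP (566.6,-69.5,88.7). I lift it clear of the bottle and carry it to the board.

```bash
python3 -m pendant '[[0,0,-0.01,0,0,0,0.04],[0,0,-0.03,0,0,0,0.04],[0,0,-0.04,0,0,0,0.04],[0,0,-0.04,0,0,0,0.04],[0,0,-0.02,0,0,0,0.04],[-0.02,0.003,0,0,0,0,0.04],[-0.04,0.007,0,0,0,0,0.04],[-0.045,0.008,0,0,0,0,0.04],[-0.045,0.008,0,0,0,0,0.04],[-0.045,0.008,0,0,0,0,0.04],[-0.045,0.008,0,0,0,0,0.04],[-0.045,0.008,0,0,0,0,0.04]]'; python3 go.py 532.5 323.1 115
```

```text
clock: 6.1
position: [540.5, 220.3, 227.7]
ee_rot: [-0.675, 0.738, 0.0, -0.001]
contact_force: [1.1, -0.2, -2.1]
gripper_width: 46.9
grasp_force: 62.2
t 6.1 pos [540.5 220.3 227.7] yaw_y 174.88 z [-0.002 -0.001 -1.   ] w 46.9 grip 62.2 F [ 1.1 -0.2 -2.1]
tool shift mm [-101.8   17.   112.6]
```

```bash
python3 -m pendant '[[-0.04,0.007,0,0,0,0,0.04],[-0.03,0.005,0,0,0,0,0.04],[-0.02,0.003,0,0,0,0,0.04],[0,0,0,0,0,0,0.04],[0,0,0,0,0,0,0.04],[0,0,0,0,0,0,0.04]]'; python3 go.py 532.5 323.1 115
```

```text
clock: 6.7
position: [534.8, 308.5, 228.0]
ee_rot: [-0.674, 0.738, 0.0, -0.001]
contact_force: [0.7, 0.2, -2.1]
gripper_width: 46.6
grasp_force: 62.2
t 6.7 pos [534.8 308.5 228. ] yaw_y 174.82 z [-0.001 -0.001 -1.   ] w 46.6 grip 62.2 F [ 0.7  0.2 -2.1]
tool shift mm [-14.4   3.5 113. ]
```

```bash
python3 -m pendant '[[-0.007,0.002,0.02,0,0,0,0.04],[-0.006,0.0015,0.04,0,0,0,0.04],[0,0,0.03,0,0,0,0.04],[0,0,0.02,0,0,0,0.04],[0,0,0,0,0,0,0.04],[0,0,0,0,0,0,0.04],[0,0,0,0,0,0,0.04]]'; python3 go.py 532.5 323.1 88.7
```

```text
clock: 7.4
position: [533.7, 323.3, 120.2]
ee_rot: [-0.675, 0.738, -0.0, 0.002]
contact_force: [0.1, -0.6, -1.7]
gripper_width: 46.9
grasp_force: 62.2
t 7.4 pos [533.7 323.3 120.2] yaw_y 174.87 z [ 0.003  0.002 -1.   ] w 46.9 grip 62.2 F [ 0.1 -0.6 -1.7]
tool shift mm [ 0.4  1.2 31.5]
```

```bash
python3 -m pendant '[[0,0,0.015,0,0,0,0.04],[0,0,0.008,0,0,0,0.04],[0,0,0.004,0,0,0,0.04],[0,0,0.0025,0,0,0,0.04],[0,0,0,0,0,0,0.04],[0,0,0,0,0,0,0.04]]'; python3 go.py 532.5 323.1 88.7
```

```text
clock: 8.0
position: [532.8, 323.3, 89.2]
ee_rot: [-0.675, 0.738, -0.0, 0.0]
contact_force: [-0.0, -0.1, -1.7]
gripper_width: 46.7
grasp_force: 62.4
t 8.0 pos [532.8 323.3  89.2] yaw_y 174.91 z [ 0.001  0.    -1.   ] w 46.7 grip 62.4 F [-0.  -0.1 -1.7]
tool shift mm [0.2 0.2 0.5]
```

Nearly down. I take the last 0.6 mm with a little press, then open and rise.

```bash
python3 -m pendant '[[0,0,0.0007,0,0,0,0.04],[0,0,0,0,0,0,0.04],[0,0,0,0,0,0,0.04]]'|grep -E "posi|contact"; python3 -m pendant '[[0,0,0,0,0,0,0.05],[0,0,0,0,0,0,0.07],[0,0,0,0,0,0,0.07],[0,0,0,0,0,0,0.07],[0,0,0,0,0,0,0.07],[0,0,-0.02,0,0,0,0.07],[0,0,-0.04,0,0,0,0.07],[0,0,-0.04,0,0,0,0.07],[0,0,-0.03,0,0,0,0.07],[0,0,0,0,0,0,0.07]]'; python3 go.py 574 -19.4 220
```

```text
position: [532.8, 323.3, 88.8]
contact_force: [-0.2, 0.3, 1.7]
clock: 9.3
position: [534.7, 324.6, 223.9]
ee_rot: [-0.675, 0.738, -0.0, 0.006]
contact_force: [0.3, -0.6, -0.4]
gripper_width: 69.9
grasp_force: 0.0
t 9.3 pos [534.7 324.6 223.9] yaw_y 174.94 z [ 0.009  0.007 -1.   ] w 69.9 grip 0.0 F [ 0.3 -0.6 -0.4]
tool shift mm [339.2 -69.5   1.9]
```

```bash
python3 -m pendant '[[0.02,-0.004,0,0,0,0,0.07],[0.045,-0.009,0,0,0,0,0.07],[0.045,-0.009,0,0,0,0,0.07],[0.045,-0.009,0,0,0,0,0.07],[0.045,-0.009,0,0,0,0,0.07],[0.045,-0.009,0,0,0,0,0.07],[0.045,-0.009,0,0,0,0,0.07],[0.03,-0.007,0,0,0,0,0.07],[0.018,-0.0045,0,0,0,0,0.07],[0,0,0,0,0,0,0.07],[0,0,0,0,0,0,0.07],[0,0,0,0,0,0,0.07]]'; python3 go.py 574 -19.4 120;  python3 - <<'E'
from bench import arm
import cv2,numpy as np
t=arm.get_image("top")["image"];s=arm.get_image("side")["image"]
cv2.imwrite("pics/e1.png",np.hstack([cv2.resize(t[100:300,80:360],(400,286)),cv2.resize(s[80:415,100:400],(320,286))])[:,:,::-1])
E
```

```text
clock: 10.5
position: [571.2, -19.4, 217.4]
ee_rot: [-0.675, 0.738, 0.0, -0.001]
contact_force: [-0.2, 0.6, -0.7]
gripper_width: 69.7
grasp_force: 0.0
t 10.5 pos [571.2 -19.4 217.4] yaw_y 174.93 z [-0.001 -0.    -1.   ] w 69.7 grip 0.0 F [-0.2  0.6 -0.7]
tool shift mm [-0.3 -2.9 97.4]
```

View pics/e1.png

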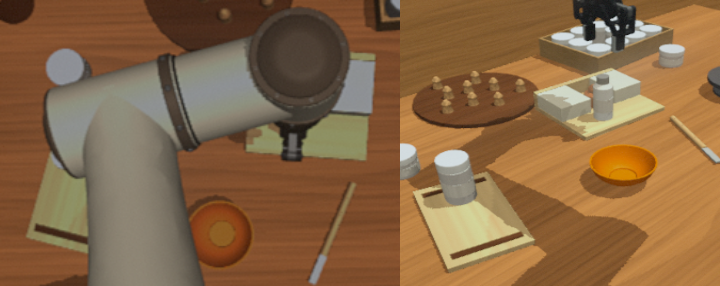

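The side crop shows the jar standing upright on the far half of the board at (455,178), with the gripper back above the bottle at (603,97). I go down on the bottle.

```bash
python3 -m pendant '[[0,-0.002,0.02,0,0,0,0.07],[0,0,0.04,0,0,0,0.07],[0,0,0.03,0,0,0,0.07],[0,0,0.01,0,0,0,0.07],[0,0,0,0,0,0,0.07],[0,0,0,0,0,0,0.07],[0,0,0,0,0,0,0.07]]'; python3 go.py 574 -19.4 89
```

```text
clock: 11.3
position: [574.9, -19.6, 119.9]
ee_rot: [-0.675, 0.738, -0.001, 0.002]
contact_force: [0.3, 0.4, 0.0]
gripper_width: 70.0
grasp_force: 0.0
t 11.3 pos [574.9 -19.6 119.9] yaw_y 174.93 z [ 0.004  0.001 -1.   ] w 70.0 grip 0.0 F [0.3 0.4 0. ]
tool shift mm [-0.1  1.1 30.9]
```

```bash
python3 -m pendant '[[0,0.0003,0.015,0,0,0,0.07],[0,0,0.01,0,0,0,0.07],[0,0,0.006,0,0,0,0.07],[0,0,0,0,0,0,0.07],[0,0,0,0,0,0,0.07]]'; python3 go.py 574 -19.4 89;python3 - <<'E'
from bench import arm
import cv2,numpy as np
s=arm.get_image("side")["image"];np.save("s_bot0.npy",s)
E
python3 -m pendant '[[0,0,0,0,0,0,0.045],[0,0,0,0,0,0,0.042],[0,0,0,0,0,0,0.04]]'|grep -E "cont|width"
python3 -m pendant '[[0,0,0,0,0,0,0.03],[0,0,0,0,0,0,0.03],[0,0,0,0,0,0,0.03],[0,0,0,0,0,0,0.03],[0,0,0,0,0,0,0.03]]'; python3 go.py 574 -19.4 89;python3 - <<'E'
from bench import arm
import numpy as np,cv2
a=np.load("s_bot0.npy");s=arm.get_image("side")["image"]
for n,(x,y,w,h) in{"bottle":(279,184,22,40),"brick":(225,180,40,40)}.items():
    f=lambda i:cv2.cvtColor(i[y:y+h,x:x+w],cv2.COLOR_RGB2GRAY).astype(np.float32)
    print(n,cv2.phaseCorrelate(f(a),f(s)))
cv2.imwrite("pics/e2.png",np.hstack([cv2.resize(i[120:240,230:340],None,fx=3.5,fy=3.5,interpolation=2) for i in(a,s)])[:,:,::-1])
E
```

```text
clock: 11.8
position: [573.7, -20.0, 87.4]
ee_rot: [-0.675, 0.738, -0.0, 0.0]
contact_force: [0.0, 0.7, 0.3]
gripper_width: 69.9
grasp_force: 0.0
t 11.8 pos [573.7 -20.   87.4] yaw_y 174.91 z [ 0.001 -0.    -1.   ] w 69.9 grip 0.0 F [0.  0.7 0.3]
tool shift mm [-0.6 -0.2 -1.6]
contact_force: [0.8, 1.5, 0.4]
gripper_width: 39.8
clock: 12.65
position: [573.8, -19.9, 87.6]
ee_rot: [-0.675, 0.738, -0.0, 0.0]
contact_force: [-1.3, 0.0, 3.2]
gripper_width: 36.9
grasp_force: 60.3
t 12.65 pos [573.8 -19.9  87.6] yaw_y 174.91 z [ 0.001 -0.    -1.   ] w 36.9 grip 60.3 F [-1.3  0.   3.2]
tool shift mm [-0.5 -0.1 -1.4]
bottle ((-0.36299032353235994, 0.5332648737640504), 0.850001789132754)
brick ((0.27150231788819923, -0.007635301626141455), 0.928319681584835)
```

View pics/e2.png

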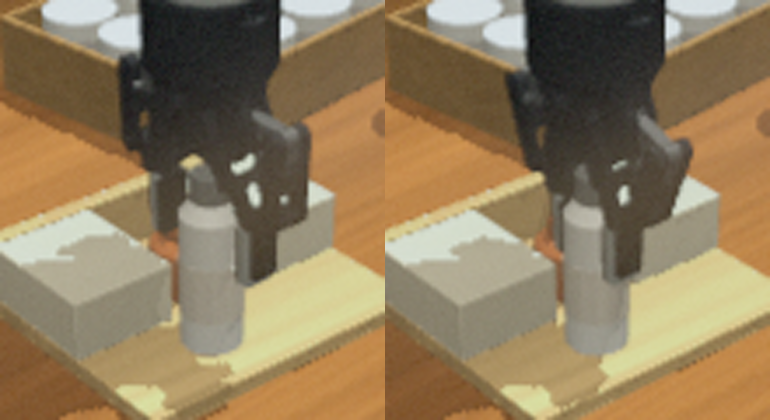

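The bottle is gripped with no visible shift (base at (212,340) in both halves). Its spot is at TCP (573.8,-19.9,87.6). I carry it to the near half of the board.

```bash
python3 -m pendant '[[0,0,-0.01,0,0,0,0.03],[0,0,-0.03,0,0,0,0.03],[0,0,-0.04,0,0,0,0.03],[0,0,-0.03,0,0,0,0.03],[-0.02,0.009,0,0,0,0,0.03],[-0.035,0.016,0,0,0,0,0.03],[-0.04,0.019,0,0,0,0,0.03],[-0.04,0.019,0,0,0,0,0.03],[-0.04,0.019,0,0,0,0,0.03],[-0.04,0.019,0,0,0,0,0.03],[-0.04,0.019,0,0,0,0,0.03],[-0.04,0.019,0,0,0,0,0.03]]'|grep posi; python3 -m pendant '[[-0.03,0.014,0,0,0,0,0.03],[-0.02,0.009,0,0,0,0,0.03],[-0.01,0.004,0,0,0,0,0.03],[0,0,0,0,0,0,0.03],[0,0,0,0,0,0,0.03],[0,0,0,0,0,0,0.03]]'|grep grasp; python3 go.py 440.1 348.9 115
```

```text
position: [459.3, 287.2, 196.3]
grasp_force: 60.6
t 14.5 pos [439.8 347.1 196.9] yaw_y 174.8 z [-0.001 -0.001 -1.   ] w 36.8 grip 60.6 F [ 0.6 -0.4 -2.8]
tool shift mm [-1.9 -0.1 81.9]
```

```bash
python3 -m pendant '[[0,0,0.02,0,0,0,0.03],[0,0,0.03,0,0,0,0.03],[0,0,0.025,0,0,0,0.03],[0,0,0.015,0,0,0,0.03],[0,0,0.01,0,0,0,0.03],[0,0,0.005,0,0,0,0.03],[0,0,0,0,0,0,0.03],[0,0,0,0,0,0,0.03],[0,0,0,0,0,0,0.03]]'|grep -E "contact"; python3 go.py 440.1 348.9 87.6
```

```text
contact_force: [0.2, -0.3, -1.8]
t 15.4 pos [440.  348.9  93. ] yaw_y 174.9 z [ 0.001  0.002 -1.   ] w 36.5 grip 60.6 F [ 0.2 -0.3 -1.8]
tool shift mm [-0.  -0.   5.4]
```

```bash
python3 -m pendant '[[0,0,0.003,0,0,0,0.03],[0,0,0.002,0,0,0,0.03],[0,0,0.0008,0,0,0,0.03],[0,0,0,0,0,0,0.03],[0,0,0,0,0,0,0.03]]'|grep -E "posi|contact"; python3 -m pendant '[[0,0,0,0,0,0,0.04],[0,0,0,0,0,0,0.06],[0,0,0,0,0,0,0.07],[0,0,0,0,0,0,0.07],[0,0,0,0,0,0,0.07],[0,0,-0.02,0,0,0,0.07],[0,0,-0.04,0,0,0,0.07],[0,0,-0.04,0,0,0,0.07],[0,0,-0.03,0,0,0,0.07],[0,0,0,0,0,0,0.07]]'|grep width; python3 go.py 627 -49 140
```

```text
position: [439.7, 348.7, 87.5]
contact_force: [-1.9, -1.4, 6.2]
gripper_width: 70.0
t 16.9 pos [441.5 350.3 221.5] yaw_y 174.94 z [ 0.007  0.008 -1.   ] w 70.0 grip 0.0 F [ 0.6 -0.7  0.1]
tool shift mm [ 382.1 -219.4   79.8]
```

```bash
python3 - <<'E'
from bench import arm
import pickle
for n in("top","side"): pickle.dump(arm.get_image(n),open(n+"1.pkl","wb"))
E
cat > owl.py <<'E'
from h import *
d=pickle.load(open("top1.pkl","rb"));s=pickle.load(open("side1.pkl","rb"))
th=np.radians(-5.12);M=np.array([[np.cos(th),-np.sin(th)],[np.sin(th),np.cos(th)]]);t=np.array([613.25,-48.57])
C=[]
for D,(x,y,w,h),zs in((d,(280,145,35,40),40),(s,(255,160,50,60),30)):
    H=cv2.cvtColor(D["image"],cv2.COLOR_RGB2HSV)[y:y+h,x:x+w];m=cv2.inRange(H,(0,120,40),(14,255,255))
    c=max(cv2.findContours(m,0,1)[0],key=cv2.contourArea);q=cv2.minEnclosingCircle(c);b=cv2.boundingRect(c)
    ctr=(b[0]+b[2]/2-.5+x,b[1]+b[3]/2-.5+y);C.append(ctr);p=onz(D,*ctr,zs);print(ctr,b,q,p,(M.T@(p-t)).round(1))
for P in((627,-49),):
    print([proj(D,[*P,z]).round(1).tolist() for D in(d,s) for z in(12,42,72)])
cv2.imwrite("pics/f1.png",np.hstack([cv2.resize(d["image"][130:220,240:350],None,fx=3.6,fy=3.6,interpolation=2),cv2.resize(s["image"][140:230,225:335],None,fx=3.6,fy=3.6,interpolation=2)])[:,:,::-1])
E
python3 owl.py
```

```text
(296.5, 166.0) (7, 12, 20, 19) ((16.30596923828125, 20.84328269958496), 9.730740547180176) [626.26856878 -48.57802263] [13.   1.2]
(282.0, 195.5) (18, 26, 19, 20) ((27.0, 34.19444274902344), 11.522253036499023) [622.50038619 -43.72138581] [8.8 5.7]
[[296.2, 167.7], [296.7, 165.5], [297.2, 163.2], [282.5, 200.9], [282.3, 189.0], [282.0, 176.8]]
```

View pics/f1.png

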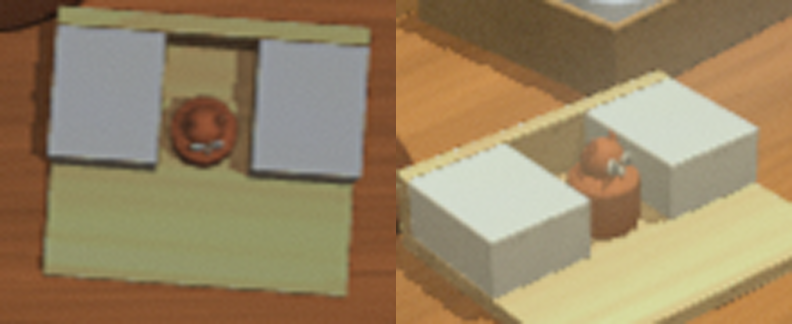

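With the stall cleared, the owl stands alone in the niche (top crop (205,130), side crop (605,190)), facing front. Its position is about (626.3,-49). I move over it.

```bash
python3 -m pendant '[[0.02,-0.011,0,0,0,0,0.07],[0.038,-0.022,0,0,0,0,0.07],[0.042,-0.024,0,0,0,0,0.07],[0.042,-0.024,0,0,0,0,0.07],[0.042,-0.024,0,0,0,0,0.07],[0.042,-0.024,0,0,0,0,0.07],[0.042,-0.024,0,0,0,0,0.07],[0.042,-0.024,0,0,0,0,0.07],[0.032,-0.02,0,0,0,0,0.07],[0.02,-0.012,0,0,0,0,0.07],[0.015,-0.009,0,0,0,0,0.07],[0,0,0,0,0,0,0.07]]'|grep posi; python3 -m pendant '[[0.005,-0.002,0.03,0,0,0,0.07],[0,0,0.03,0,0,0,0.07],[0,0,0.02,0,0,0,0.07],[0,0,0,0,0,0,0.07],[0,0,0,0,0,0,0.07]]'|grep posi;python3 go.py 626.3 -49 42
```

```text
position: [623.2, -48.2, 214.3]
position: [624.8, -50.9, 136.3]
t 18.7 pos [624.8 -50.9 136.3] yaw_y 174.98 z [-0.001 -0.001 -1.   ] w 69.9 grip 0.0 F [ 0.8 -0.1  0.3]
tool shift mm [-2.1 -1.4 94.3]
```

```bash
python3 -m pendant '[[-0.002,-0.001,0.02,0,0,0,0.07],[0,0,0.03,0,0,0,0.07],[0,0,0.02,0,0,0,0.07],[0,0,0,0,0,0,0.07],[0,0,0,0,0,0,0.07],[0,0,0,0,0,0,0.07]]'|grep cont;python3 go.py 626.3 -49 42; python3 - <<'E'
from bench import arm
import cv2
s=arm.get_image("side")["image"];cv2.imwrite("pics/f2.png",cv2.resize(s[110:230,220:340],None,fx=4,fy=4,interpolation=2)[:,:,::-1])
E
```

```text
contact_force: [-0.5, -0.0, 0.5]
t 19.3 pos [627.5 -49.4  68.6] yaw_y 174.94 z [ 0.004  0.    -1.   ] w 70.2 grip 0.0 F [-0.5 -0.   0.5]
tool shift mm [-0.3  1.3 26.6]
```

View pics/f2.png

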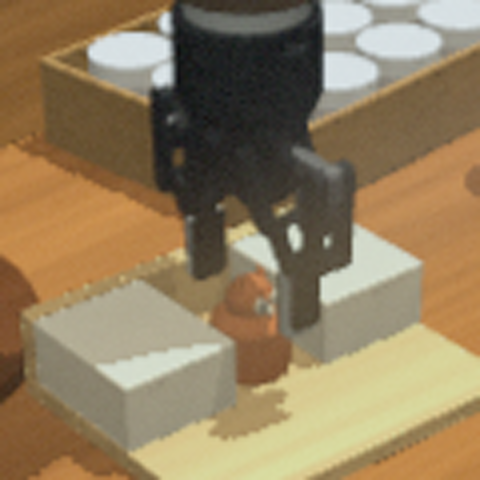

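The fingers straddle the owl (body about (250,340), front finger (300,320), rear (205,270)). I lower, close and lift.

```bash
python3 -m pendant '[[0,0.0004,0.012,0,0,0,0.07],[0,0,0.008,0,0,0,0.07],[0,0,0.005,0,0,0,0.07],[0,0,0,0,0,0,0.07],[0,0,0,0,0,0,0.06],[0,0,0,0,0,0,0.052]]'|grep -E "cont|posi";python3 -m pendant '[[0,0,0,0,0,0,0.049],[0,0,0,0,0,0,0.046],[0,0,0,0,0,0,0.035],[0,0,0,0,0,0,0.035],[0,0,0,0,0,0,0.035],[0,0,0,0,0,0,0.035]]';python3 go.py 626.3 -49 42
```

```text
position: [625.8, -49.7, 41.4]
contact_force: [-0.0, 0.0, 0.1]
clock: 20.55
position: [626.0, -49.6, 41.9]
ee_rot: [-0.675, 0.738, -0.0, 0.0]
contact_force: [-1.1, 1.1, 4.9]
gripper_width: 42.1
grasp_force: 61.4
t 20.55 pos [626.  -49.6  41.9] yaw_y 174.91 z [ 0.001  0.    -1.   ] w 42.1 grip 61.4 F [-1.1  1.1  4.9]
tool shift mm [-0.7 -0.2 -0.1]
```

```bash
python3 -m pendant '[[0,0,-0.01,0,0,0,0.035],[0,0,-0.03,0,0,0,0.035],[0,0,-0.04,0,0,0,0.035],[0,0,-0.03,0,0,0,0.035],[0,0,-0.01,0,0,0,0.035],[0.02,0.009,0,0,0,0,0.035],[0.036,0.017,0,0,0,0,0.035],[0.04,0.019,0,0,0,0,0.035],[0.04,0.019,0,0,0,0,0.035],[0.04,0.019,0,0,0,0,0.035],[0.03,0.014,0,0,0,0,0.035],[0,0,0,0,0,0,0.035]]'|grep -E "posi|grasp"; cat > wheel.py <<'E'
from h import *
from scipy.optimize import least_squares
d=pickle.load(open("top0.pkl","rb"));s=pickle.load(open("side0.pkl","rb"));O=[]
for D in(d,s):
    c0=proj(D,[469,-320.5,45]);x,y=(c0-40).astype(int);K=8
    im=D["image"][y:y+75,x:x+80];g=im.max(2).astype(int);n="t" if D is d else "s"
    P=[]  # ridge of bright ring: brightest radius along each direction, in the plate plane
    for a in np.arange(0,2*np.pi,.1):
        v=[(cv2.remap(D["image"].max(2),*[np.float32([[q]]) for q in proj(D,[469+r*np.cos(a),-320.5+r*np.sin(a),45])],1)[0,0],r) for r in np.arange(20,40,.5)]
        b=max(v);P.append([469+b[1]*np.cos(a),-320.5+b[1]*np.sin(a),b[0]])
    P=np.array(P);f=least_squares(lambda q:np.hypot(P[:,0]-q[0],P[:,1]-q[1])-q[2],[469,-320,30],loss="soft_l1");print(n,"ring ctr,r",f.x.round(1),P[:,2].min(),P[:,2].max())
    o=D["image"][:,:,::-1].copy();o=cv2.resize(o[y:y+80,x:x+90],None,fx=4,fy=4,interpolation=2)
    for r in(30,70):
        for a in np.arange(0,6.28,.2):
            q=(proj(D,[f.x[0]+r*np.cos(a),f.x[1]+r*np.sin(a),45])-[x,y]+.5)*4-.5;cv2.circle(o,tuple(np.int32(q)),1,(0,255,0),-1)
    O.append(o)
cv2.imwrite("pics/w.png",np.hstack(O))
E
python3 wheel.py; python3 go.py 468.5 -321 110
```

```text
position: [506.1, -249.1, 159.1]
grasp_force: 61.0
t ring ctr,r [ 468.1 -322.7   28.6] 92.0 146.0
s ring ctr,r [ 468.1 -324.7   29. ] 83.0 187.0
t 21.75 pos [ 506.1 -249.1  159.1] yaw_y 174.56 z [-0.006  0.002 -1.   ] w 41.8 grip 61.0 F [-0.1  0.8 -1.4]
tool shift mm [75.2 30.4 49.2]
```

View pics/w.png

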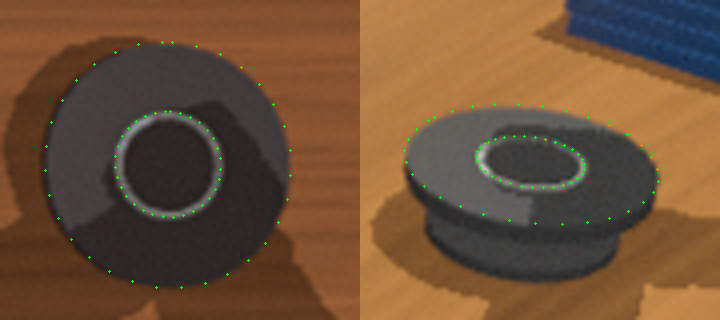

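The overlaid rings fit in both views (about (168,163) left, (530,163) right), giving a wheel centre near (468,-323.5).

```bash
python3 -m pendant '[[0.03,0.012,0,0,0,0,0.035],[0.025,0.01,0,0,0,0,0.035],[0.013,0.004,0,0,0,0,0.035],[0,0,0,0,0,0,0.035],[0,0,0,0,0,0,0.035],[0,0,0,0,0,0,0.035]]'|grep -E "grasp"; python3 go.py 468 -324 74.9
```

```text
grasp_force: 61.0
t 22.35 pos [ 478.9 -310.9  160.8] yaw_y 174.95 z [-0.001  0.    -1.   ] w 42.2 grip 61.0 F [ 0.7 -0.5 -1.4]
tool shift mm [14.   9.7 85.9]
```

```bash
python3 -m pendant '[[0.007,0.005,0.01,0,0,0,0.035],[0.006,0.004,0.02,0,0,0,0.035],[0,0,0.02,0,0,0,0.035],[0,0,0.015,0,0,0,0.035],[0,0,0.008,0,0,0,0.035],[0,0,0,0,0,0,0.035],[0,0,0,0,0,0,0.035],[0,0,0,0,0,0,0.035]]'|grep -E "grasp"; python3 go.py 468 -324 74.9
```

```text
grasp_force: 61.0
t 23.15 pos [ 469.2 -324.    89.1] yaw_y 174.92 z [ 0.002 -0.001 -1.   ] w 41.8 grip 61.0 F [ 0.1 -0.3 -0.9]
tool shift mm [ 0.1  1.2 14.2]
```

```bash
python3 -m pendant '[[0,0.0005,0.006,0,0,0,0.035],[0,0,0.004,0,0,0,0.035],[0,0,0.002,0,0,0,0.035],[0,0,0,0,0,0,0.035],[0,0,0,0,0,0,0.035]]'|grep -E "cont"; python3 go.py 468 -324 74.9
```

```text
contact_force: [0.3, 0.0, -1.3]
t 23.65 pos [ 468.1 -323.8   76.2] yaw_y 174.9 z [-0. -0. -1.] w 41.6 grip 61.0 F [ 0.3  0.  -1.3]
tool shift mm [0.2 0.1 1.3]
```

```bash
python3 -m pendant '[[0,0,0.001,0,0,0,0.035],[0,0,0.0005,0,0,0,0.035],[0,0,0,0,0,0,0.035],[0,0,0,0,0,0,0.035]]'|grep -E "cont|posi"
```

```text
position: [468.1, -323.8, 74.9]
contact_force: [0.7, 0.5, 0.2]
```

Contact is just starting (force up from -1.3 to +0.2). I press 0.4 mm more, then open and rise.

```bash
python3 -m pendant '[[0,0,0.0004,0,0,0,0.035],[0,0,0,0,0,0,0.035],[0,0,0,0,0,0,0.035]]'|grep -E "cont|posi"; python3 -m pendant '[[0,0,0,0,0,0,0.044],[0,0,0,0,0,0,0.055],[0,0,0,0,0,0,0.07],[0,0,0,0,0,0,0.07],[0,0,0,0,0,0,0.07],[0,0,-0.02,0,0,0,0.07],[0,0,-0.04,0,0,0,0.07],[0,0,-0.04,0,0,0,0.07],[0,0,-0.04,0,0,0,0.07],[0,0,0,0,0,0,0.07]]'|grep width; python3 go.py 532.8 323.3 215
```

```text
position: [468.1, -323.8, 74.9]
contact_force: [-1.0, 1.9, 5.4]
gripper_width: 70.0
t 25.35 pos [ 471.  -325.4  221.1] yaw_y 174.97 z [ 0.012 -0.006 -1.   ] w 70.0 grip 0.0 F [ 0.4 -0.4  0.4]
tool shift mm [-651.6   -4.6    2.8]
```

```bash
python3 -m pendant '[[-0.02,0,0,0,0,0,0.07],[-0.04,0,0,0,0,0,0.07],[-0.046,0,0,0,0,0,0.07],[-0.046,0,0,0,0,0,0.07],[-0.046,0,0,0,0,0,0.07],[-0.046,0,0,0,0,0,0.07],[-0.046,0,0,0,0,0,0.07],[-0.046,0,0,0,0,0,0.07],[-0.046,0,0,0,0,0,0.07],[-0.046,0,0,0,0,0,0.07],[-0.046,0,0,0,0,0,0.07],[-0.046,0,0,0,0,0,0.07]]'|grep posi; python3 -m pendant '[[-0.046,-0.002,0,0,0,0,0.07],[-0.04,-0.001,0,0,0,0,0.07],[-0.03,-0.001,0,0,0,0,0.07],[-0.015,0,0,0,0,0,0.07],[0,0,0,0,0,0,0.07],[0,0,0,0,0,0,0.07],[0,0,0,0,0,0,0.07]]'|grep posi; python3 go.py 532.8 323.3 120; python3 - <<'E'
from h import *
from bench import arm
O=[]
for n in("top","side"):
    d=arm.get_image(n);H=cv2.cvtColor(d["image"],cv2.COLOR_RGB2HSV);c0=proj(d,[468,-323.5,75]).astype(int);x,y=c0-30
    m=cv2.inRange(H[y:y+60,x:x+60],(0,110,60),(14,255,255))
    if n=="side":m[45:]=0
    c=[k for k in cv2.findContours(m,0,1)[0]];c=min(c,key=lambda k:abs(cv2.pointPolygonTest(k,(30.,30.),True)-10));b=cv2.boundingRect(c);ct=(b[0]+b[2]/2-.5+x,b[1]+b[3]/2-.5+y)
    print(n,b,ct,[proj(d,[468,-323.5,z]).round(1).tolist() for z in(45,75,105)],onz(d,*ct,73))
    O.append(cv2.resize(d["image"][y-10:y+70,x-10:x+80],None,fx=4,fy=4,interpolation=2))
cv2.imwrite("pics/o.png",np.hstack(O)[:,:,::-1])
E
```

```text
position: [513.9, 196.1, 214.1]
position: [529.8, 322.9, 214.4]
t 27.25 pos [529.8 322.9 214.4] yaw_y 174.83 z [-0. -0. -1.] w 69.8 grip 0.0 F [-0.2 -0.6  0.7]
tool shift mm [-0.7 -3.  94.4]
top (20, 21, 20, 19) (np.float64(422.5), np.float64(231.0)) [[419.0, 231.8], [423.3, 231.5], [427.9, 231.1]] [ 469.09978247 -322.416808  ]
side (19, 17, 23, 28) (np.float64(420.0), np.float64(157.5)) [[418.9, 169.2], [420.7, 157.3], [422.5, 145.2]] [ 470.65136051 -325.23947762]
```

View pics/o.png

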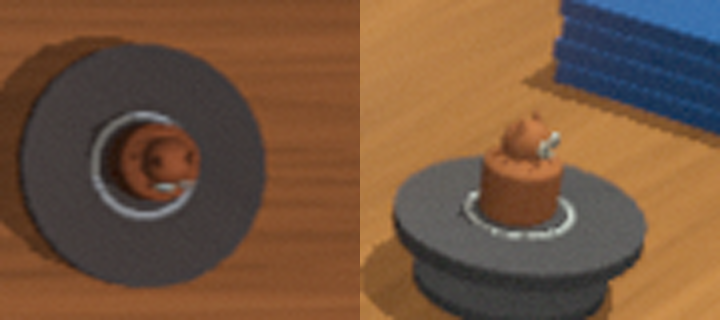

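The owl stands upright inside the bright ring (top (155,160), side (520,190)), within about 1 mm of the centre. Now I pick up the jar.

```bash
python3 -m pendant '[[0,-0.002,0.02,0,0,0,0.07],[0,0,0.04,0,0,0,0.07],[0,0,0.03,0,0,0,0.07],[0,0,0.005,0,0,0,0.07],[0,0,0,0,0,0,0.07],[0,0,0,0,0,0,0.07]]'|grep cont; python3 go.py 532.8 323.3 88.8
```

```text
contact_force: [0.8, 0.3, 0.2]
t 27.95 pos [533.1 324.6 121.4] yaw_y 174.91 z [ 0.003  0.002 -1.   ] w 70.2 grip 0.0 F [0.8 0.3 0.2]
tool shift mm [ 1.4  0.2 32.5]
```

```bash
python3 -m pendant '[[0.0012,-0.0003,0.015,0,0,0,0.07],[0,0,0.01,0,0,0,0.07],[0,0,0.006,0,0,0,0.07],[0,0,0,0,0,0,0.07],[0,0,0,0,0,0,0.07]]'|grep cont; python3 go.py 532.8 323.3 88.8
```

```text
contact_force: [-0.6, -0.4, 0.4]
t 28.45 pos [532.4 323.1  88.8] yaw_y 174.92 z [ 0.001  0.    -1.   ] w 69.7 grip 0.0 F [-0.6 -0.4  0.4]
tool shift mm [-0.2 -0.4  0. ]
```

```bash
python3 -m pendant '[[0,0,0,0,0,0,0.055],[0,0,0,0,0,0,0.05],[0,0,0,0,0,0,0.04],[0,0,0,0,0,0,0.04],[0,0,0,0,0,0,0.04],[0,0,0,0,0,0,0.04],[0,0,0,0,0,0,0.04]]'|grep -E "posi|width|grasp"; python3 -m pendant '[[0,0,-0.01,0,0,0,0.04],[0,0,-0.03,0,0,0,0.04],[0,0,-0.04,0,0,0,0.04],[0,0,-0.03,0,0,0,0.04],[0.02,-0.004,0,0,0,0,0.04],[0.04,-0.007,0,0,0,0,0.04],[0.045,-0.008,0,0,0,0,0.04],[0.045,-0.008,0,0,0,0,0.04],[0.045,-0.008,0,0,0,0,0.04],[0.045,-0.008,0,0,0,0,0.04],[0.045,-0.008,0,0,0,0,0.04],[0.045,-0.008,0,0,0,0,0.04]]'|grep -E "posi|width|grasp"; python3 go.py 566.6 -69.5 88.7
```

```text
position: [532.6, 323.2, 89.1]
gripper_width: 46.4
grasp_force: 61.6
position: [559.8, -13.4, 196.7]
gripper_width: 47.0
grasp_force: 62.2
t 30.35 pos [559.8 -13.4 196.7] yaw_y 174.86 z [-0.004  0.    -1.   ] w 47.0 grip 62.2 F [ 0.8  0.2 -2.2]
tool shift mm [ 55.2 -12.3 108. ]
```

```bash
python3 -m pendant '[[0.025,-0.006,0,0,0,0,0.04],[0.018,-0.004,0,0,0,0,0.04],[0.005,-0.001,0,0,0,0,0.04],[0,0,0,0,0,0,0.04],[0,0,0,0,0,0,0.04],[0,0,0,0,0,0,0.04]]'|grep grasp; python3 go.py 566.6 -69.5 120
```

```text
grasp_force: 62.2
t 30.95 pos [567.9 -58.9 198. ] yaw_y 174.96 z [-0.001  0.    -1.   ] w 47.1 grip 62.2 F [-0.1  1.  -2.1]
tool shift mm [10.6  0.3 78. ]
```

```bash
python3 -m pendant '[[0.005,0,0.02,0,0,0,0.04],[0.005,0,0.03,0,0,0,0.04],[0,0,0.015,0,0,0,0.04],[0,0,0.01,0,0,0,0.04],[0,0,0,0,0,0,0.04],[0,0,0,0,0,0,0.04],[0,0,0,0,0,0,0.04],[0,0,0,0,0,0,0.04]]'|grep grasp; python3 go.py 566.6 -69.5 88.7
```

```text
grasp_force: 62.2
t 31.75 pos [567.9 -69.6 124.4] yaw_y 174.92 z [ 0.002  0.    -1.   ] w 47.0 grip 62.2 F [-1.1 -0.4 -1.9]
tool shift mm [ 0.   1.4 35.7]
```

```bash
python3 -m pendant '[[0,0.0005,0.015,0,0,0,0.04],[0,0,0.01,0,0,0,0.04],[0,0,0.006,0,0,0,0.04],[0,0,0.002,0,0,0,0.04],[0,0,0,0,0,0,0.04],[0,0,0,0,0,0,0.04],[0,0,0,0,0,0,0.04]]'|grep cont; python3 go.py 566.6 -69.5 88.7
```

```text
contact_force: [-0.1, 0.4, -1.8]
t 32.45 pos [567.2 -69.7  90.8] yaw_y 174.9 z [ 0.001  0.    -1.   ] w 46.9 grip 62.2 F [-0.1  0.4 -1.8]
tool shift mm [-0.2  0.6  2.1]
```

```bash
python3 -m pendant '[[0,0.0006,0.001,0,0,0,0.04],[0,0,0.0007,0,0,0,0.04],[0,0,0.0004,0,0,0,0.04],[0,0,0,0,0,0,0.04],[0,0,0,0,0,0,0.04]]'|grep cont; python3 go.py 566.6 -69.5 88.7
```

```text
contact_force: [-1.9, 1.4, 6.1]
t 32.95 pos [566.3 -69.7  89. ] yaw_y 174.91 z [ 0. -0. -1.] w 46.6 grip 62.8 F [-1.9  1.4  6.1]
tool shift mm [-0.3 -0.2  0.3]
```

Down (+6 N) on its spot. I release it, rise, and go for the bottle at (439.7,348.7).

```bash
python3 -m pendant '[[0,0,0,0,0,0,0.05],[0,0,0,0,0,0,0.06],[0,0,0,0,0,0,0.07],[0,0,0,0,0,0,0.07],[0,0,0,0,0,0,0.07],[0,0,-0.02,0,0,0,0.07],[0,0,-0.04,0,0,0,0.07],[0,0,-0.04,0,0,0,0.07],[0,0,-0.03,0,0,0,0.07],[0,0,0,0,0,0,0.07]]'|grep width; python3 go.py 439.7 348.7 215
```

```text
gripper_width: 69.7
t 33.95 pos [568.9 -69.7 223.7] yaw_y 174.95 z [ 0.011  0.    -1.   ] w 69.7 grip 0.0 F [-0.4  0.2 -0.3]
tool shift mm [-405.4  165.6    7.3]
```

```bash
python3 -m pendant '[[-0.02,0.008,0,0,0,0,0.07],[-0.035,0.014,0,0,0,0,0.07],[-0.042,0.017,0,0,0,0,0.07],[-0.042,0.017,0,0,0,0,0.07],[-0.042,0.017,0,0,0,0,0.07],[-0.042,0.017,0,0,0,0,0.07],[-0.042,0.017,0,0,0,0,0.07],[-0.042,0.017,0,0,0,0,0.07],[-0.042,0.017,0,0,0,0,0.07],[-0.03,0.013,0,0,0,0,0.07],[-0.018,0.008,0,0,0,0,0.07],[-0.008,0.004,0,0,0,0,0.07]]'|grep width;python3 -m pendant '[[0,0,0,0,0,0,0.07],[0,0,0,0,0,0,0.07],[0,0,0,0,0,0,0.07]]'|grep width; python3 go.py 439.7 348.7 120
```

```text
gripper_width: 70.0
gripper_width: 70.2
t 35.45 pos [437.2 347.3 218.1] yaw_y 174.82 z [-0. -0. -1.] w 70.2 grip 0.0 F [-0.4  0.3  0.8]
tool shift mm [-1.6 -2.4 98.1]
```

```bash
python3 -m pendant '[[-0.0005,-0.0015,0.02,0,0,0,0.07],[0,0,0.04,0,0,0,0.07],[0,0,0.03,0,0,0,0.07],[0,0,0.01,0,0,0,0.07],[0,0,0,0,0,0,0.07],[0,0,0,0,0,0,0.07],[0,0,0,0,0,0,0.07]]'|grep cont; python3 go.py 439.7 348.7 87.5
```

```text
contact_force: [-0.2, -0.2, 0.6]
t 36.15 pos [439.4 349.6 120.1] yaw_y 174.9 z [ 0.002  0.003 -1.   ] w 70.0 grip 0.0 F [-0.2 -0.2  0.6]
tool shift mm [ 1.  -0.3 32.6]
```

```bash
python3 -m pendant '[[0.0003,-0.001,0.015,0,0,0,0.07],[0,0,0.01,0,0,0,0.07],[0,0,0.006,0,0,0,0.07],[0,0,0,0,0,0,0.07],[0,0,0,0,0,0,0.07]]'|grep cont; python3 go.py 439.7 348.7 87.5; python3 -m pendant '[[0,0,0,0,0,0,0.045],[0,0,0,0,0,0,0.042],[0,0,0,0,0,0,0.04],[0,0,0,0,0,0,0.03],[0,0,0,0,0,0,0.03],[0,0,0,0,0,0,0.03],[0,0,0,0,0,0,0.03],[0,0,0,0,0,0,0.03]]'|grep -E "grasp|width|posi"
```

```text
contact_force: [-0.3, 0.7, -0.6]
t 36.65 pos [439.6 348.7  87.6] yaw_y 174.91 z [ 0.  0. -1.] w 70.1 grip 0.0 F [-0.3  0.7 -0.6]
tool shift mm [-0.  -0.1  0.1]
position: [439.8, 348.7, 87.8]
gripper_width: 36.4
grasp_force: 60.2
```

```bash
python3 -m pendant '[[0,0,-0.01,0,0,0,0.03],[0,0,-0.03,0,0,0,0.03],[0,0,-0.04,0,0,0,0.03],[0,0,-0.03,0,0,0,0.03],[0.02,-0.009,0,0,0,0,0.03],[0.035,-0.016,0,0,0,0,0.03],[0.04,-0.019,0,0,0,0,0.03],[0.04,-0.019,0,0,0,0,0.03],[0.04,-0.019,0,0,0,0,0.03],[0.04,-0.019,0,0,0,0,0.03],[0.04,-0.019,0,0,0,0,0.03],[0.04,-0.019,0,0,0,0,0.03]]'|grep posi; python3 -m pendant '[[0.03,-0.014,0,0,0,0,0.03],[0.015,-0.007,0,0,0,0,0.03],[0.008,-0.004,0,0,0,0,0.03],[0,0,0,0,0,0,0.03],[0,0,0,0,0,0,0.03],[0,0,0,0,0,0,0.03]]'|grep grasp; python3 go.py 573.8 -19.9 115
```

```text
position: [550.9, 40.5, 196.5]
grasp_force: 60.5
t 39.25 pos [571.4 -11.7 197.2] yaw_y 174.97 z [-0.  0. -1.] w 36.9 grip 60.5 F [-0.6 -0.3 -2.7]
tool shift mm [ 7.9 -3.1 82.2]
```

```bash
python3 -m pendant '[[0.004,-0.001,0,0,0,0,0.03],[0.0035,-0.001,0.02,0,0,0,0.03],[0,0,0.03,0,0,0,0.03],[0,0,0.02,0,0,0,0.03],[0,0,0.01,0,0,0,0.03],[0,0,0,0,0,0,0.03],[0,0,0,0,0,0,0.03],[0,0,0,0,0,0,0.03],[0,0,0,0,0,0,0.03]]'|grep grasp; python3 go.py 573.8 -19.9 87.6
```

```text
grasp_force: 60.5
t 40.15 pos [573.8 -20.3 118.5] yaw_y 174.91 z [ 0.002  0.    -1.   ] w 37.0 grip 60.5 F [-0.6  0.8 -2.5]
tool shift mm [-0.3  0.1 30.9]
```

```bash
python3 -m pendant '[[0,-0.0006,0.012,0,0,0,0.03],[0,0,0.009,0,0,0,0.03],[0,0,0.005,0,0,0,0.03],[0,0,0.002,0,0,0,0.03],[0,0,0,0,0,0,0.03],[0,0,0,0,0,0,0.03],[0,0,0,0,0,0,0.03]]'|grep cont; python3 go.py 573.8 -19.9 87.6
```

```text
contact_force: [1.2, 1.2, -2.3]
t 40.85 pos [574.  -20.4  89.6] yaw_y 174.9 z [ 0.001  0.    -1.   ] w 36.6 grip 60.7 F [ 1.2  1.2 -2.3]
tool shift mm [-0.5  0.3  2. ]
```

```bash
python3 -m pendant '[[-0.0004,0,0.001,0,0,0,0.03],[0,0,0.0007,0,0,0,0.03],[0,0,0.0004,0,0,0,0.03],[0,0,0,0,0,0,0.03],[0,0,0,0,0,0,0.03]]'|grep cont; python3 go.py 573.8 -19.9 87.6
```

```text
contact_force: [-1.9, 0.8, 4.3]
t 41.35 pos [574.  -20.   87.8] yaw_y 174.91 z [ 0.001 -0.    -1.   ] w 36.5 grip 61.2 F [-1.9  0.8  4.3]
tool shift mm [-0.1  0.2  0.2]
```

The bottle is down on its spot. I release, rise and withdraw to the right for a last look.

```bash
python3 -m pendant '[[0,0,0,0,0,0,0.04],[0,0,0,0,0,0,0.05],[0,0,0,0,0,0,0.07],[0,0,0,0,0,0,0.07],[0,0,0,0,0,0,0.07],[0,0,-0.02,0,0,0,0.07],[0,0,-0.04,0,0,0,0.07],[0,0,-0.04,0,0,0,0.07],[0,0,-0.04,0,0,0,0.07],[0,0,0,0,0,0,0.07]]'|grep width; python3 -m pendant '[[-0.02,0.008,0,0,0,0,0.07],[-0.035,0.014,0,0,0,0,0.07],[-0.042,0.017,0,0,0,0,0.07],[-0.042,0.017,0,0,0,0,0.07],[-0.042,0.017,0,0,0,0,0.07],[-0.042,0.017,0,0,0,0,0.07],[-0.042,0.017,0,0,0,0,0.07],[-0.03,0.01,0,0,0,0,0.07],[-0.015,0.005,0,0,0,0,0.07],[0,0,0,0,0,0,0.07],[0,0,0,0,0,0,0.07],[0,0,0,0,0,0,0.07]]'|grep -E "clock|posi"; python3 - <<'E'
from h import *
from bench import arm
O=[]
for n in("top","side"):
    a=pickle.load(open(n+"0.pkl","rb"))["image"];d=arm.get_image(n);b=d["image"]
    for o,(x,y,w,h) in ({"bottlecap":(279,178,14,14),"jarlid":(298,177,22,22),"brick":(255,140,30,32)} if n=="top" else {"bottle":(278,164,24,62),"jar":(298,160,28,60),"brick":(225,180,36,40)}).items():
        f=lambda i:cv2.cvtColor(i[y-4:y+h+4,x-4:x+w+4],cv2.COLOR_RGB2GRAY)
        best=cv2.matchTemplate(cv2.resize(f(b),None,fx=4,fy=4,interpolation=2),cv2.resize(f(a)[4:-4,4:-4],None,fx=4,fy=4,interpolation=2),5);_,v,_,l=cv2.minMaxLoc(best)
        print(n,o,"shift px",(l[0]-16)/4,(l[1]-16)/4,round(v,3))
    O.append(cv2.resize(b,(400,300)))
cv2.imwrite("pics/z.png",np.hstack(O)[:,:,::-1])
E
```

```text
gripper_width: 70.1
clock: 43.55
position: [480.1, 298.3, 227.0]
top bottlecap shift px 0.0 -0.25 0.951
top jarlid shift px 0.0 0.0 0.99
top brick shift px 0.0 0.5 0.875
side bottle shift px 0.0 0.0 0.928
side jar shift px 0.0 0.0 0.995
side brick shift px 0.0 0.0 0.999
```

View pics/z.png

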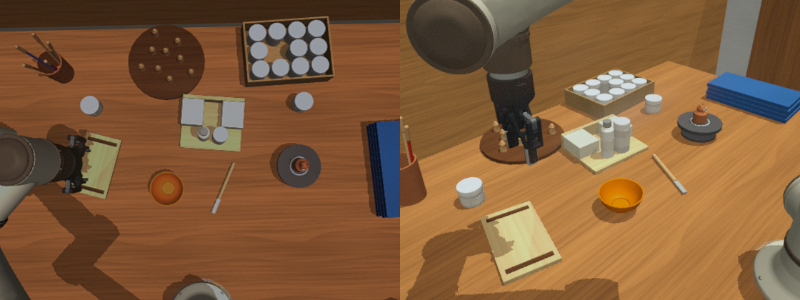

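Everything is in place: jar and bottle are back at their original pixels (shift at most 0.25 px), the owl stands on the wheel, the board is empty, and the tubs, bowl and tool look undisturbed. I hand in.

```bash
python3 -c "
from bench import arm
print(arm.job_done())"
```

```text
the job is handed in; nothing more can be done
None
```

The job is handed in after about 44 s of robot time: the owl stands upright within a millimetre or two of the middle of the banding wheel, and the jar and bottle are back on their original spots to within about half a millimetre in the camera images.

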